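Fill the jar with walnuts through the sprung-gate filling stand

ROBOT

A 7-joint arm with a two-finger parallel gripper is mounted at the origin on a cart in front of the work surface, level with it; the furniture and walls round the work are solid. World frame = base frame: x ahead of the robot, y to its left, z up, the work surface at z = 0. Lengths are in m, angles in rad, forces in N, time in s.
With the tool pointing down it reaches from about 0.4 to 0.85 m from the base axis. Payload 10.4 kg.
Tool frame: the origin (TCP) lies where the fingers leave the gripper's body, on its centre line; the fingertips stand 73 mm ahead of it and the grasp point (between the pads) lies 54 mm ahead of it; z points along the fingers, y is the line along which they close (so a half turn about z gives the same grasp; the last joint's range is limited). The gripper opens to 85 mm and grips with 20 to 120 N. Pads are 22 mm wide; open, the fingers measure 114 mm over their backs; the gripper's body (76 mm by 85 mm) begins 54 mm behind the grasp point. The pads swing forward as they close: fully open they stand 13 mm farther back than shut.
Start: joints at [-1.315, 0.332, -0.065, 1.46, 0.022, 1.35, -0.088], TCP at [0.172, 0.601, 0.304] pointing down, gripper open.
Joint ranges: [-2.6, 2.6], [-0.5, 2.12], [-1.47, 1.34], [0.16, 2.42], [-1.27, 4.41], [0.06, 2.06], [-2.6, 2.6]. Speed limits (rad/s): [2.22, 2.22, 2.79, 2.79, 3.14, 3.14, 3.14].

INTERFACE

Orientations are given as a unit quaternion [x, y, z, w].
In Python, from workcell import manip, camera gives the robot as it stands. The module is installed in compiled form; this text tells all that it offers.
- The arm moves only by the shell command python3 -m creep 'ROWS' [OPENING] [FORCE]. ROWS is JSON, a list of rows, each a list of 2 entries, a list of its own where there are three numbers: the shift along the tool's x, y, z in mm, then the turn about the tool's z in rad. In form: [[[tx, ty, tz], twist], ...]. A call has 1 to 5 rows; each row is the pose to reach, as a shift and turn from the pose commanded when the call began, along the tool's axes at that moment; what a row does not reach only later rows make up. A row lasts 1/12 s, in which the tool goes at most 41.7 mm and 7.16 degrees, less where a joint would pass 70% of its speed; a pose out of reach is approached as far as the arm can. A call with a gripper value outside its range is refused whole. OPENING is the opening, from 0 (shut) to 1 (fully open), set as the call begins (- or left out, the last holds). The fingers move at their own pace and stop on an object; FORCE is the grip in N (left out, the last holds). Time passes only in rows, so rows that repeat a pose let the fingers close. It gives the time, the measured TCP pose, the force, the opening and the grip force at its end, in the units of the state.
- manip.get_obs(): the state, without advancing time (a new reading comes with each control period).
- camera(name): name is "scene" or "side" or "wrist"; returns a dict with "pixels" (384x512x3 uint8, red, green, blue), "z_map" (384x512 float32, m along the optical axis (not along the pixel's ray), 0 where there is no reading), "fx", "fy", "cx", "cy" (pixels), "extrinsics" (4x4, takes a point from world to camera coordinates). Camera axes: x right, y down, z forward; pixel columns grow to the right and rows downward; lengths in m; the calibration is good to about 2 mm. The wrist camera is an equidistant fisheye: a pixel r from the principal point sees the ray r / f radians off the axis. A picture is of the moment at which its call begins.
- manip.hand_in(): hands the job in; it is judged then, once.
The state is a dict: "clock": time; "joint_pos": joint angles; "joint_velocities": joint speeds; "tau": joint torques, N m; "position": TCP position; "ee_rot": TCP orientation; "ft_force": force on the tool from outside, world axes, zero at the start; "torque": the same for the moment, N m; "grip_width": opening from 0.0 (shut) to 1.0 (fully open); "grasp_force": force on a finger pad.
Only numpy, scipy, OpenCV 4.12 (cv2) and the standard library are available. Lean on these libraries where they do the work, as an engineer would, in place of code of your own. Each camera call takes 0.05 s, during which the arm holds its last target. There are 200 camera calls.

TASK

Fill the glass jar through the filling stand: take the scoop tray by its wooden handle, tip all four walnuts into the funnel while its gate is still shut, without touching the nuts, and set the tray back down flat on the worktop. Then pull the sprung gate out by its black knob until the scribed line on the slide comes level with the front edge of the bridge, so that the nuts drop into the jar, leaving the jar and the other things on the worktop where they stand. Finish while still holding the gate open at that line: do not let go, for it springs shut.

Things in the scene. Friction and masses are not known exactly. Their poses are not given: they have to be found in the camera images.
- tray_grip (a point): Centre of the wooden handle of the scoop tray (loose, about 0.17 kg), 31 mm above the tray's underside. Handle 80 mm long (along x), 18 mm wide (along y), 24 mm high. x points from the handle to the pouring lip, y to the left, z up. The tray's back wall begins 53 mm ahead of this point; the centre of mass lies about 85 mm ahead. Tray and handle together are 224 mm long.
- tray_lip (a point): Middle of the tray's front pouring edge, 185 mm ahead of the handle's centre and 23 mm below it; same axes. The tray is shallow, aluminium, 134 mm long and 107 mm wide, with side and back walls 22 to 26 mm high; at the front there is no wall: the floor rises by 7 mm over its last 25 mm; nuts run off freely at 45 degrees of tip.
- nut1_c (a point): centre of a walnut in its shell, round, 29 mm across and 28 mm thick, 12 g, lying loose in the tray
- nut2_c (a point): centre of the second walnut, same as the first
- nut3_c (a point): centre of the third walnut, same as the first
- nut4_c (a point): centre of the fourth walnut, same as the first
- funnel_mouth (a point): Centre of the rim of the filling stand's steel funnel, 186 mm above the worktop; mouth 153 mm across inside, outlet 70 mm, closed floor (gate plate) 78 mm below the rim. The stand is fixed: foot 150 x 160 mm, two posts, guide frame and funnel over a jar. x points away from the gate's knob: the gate is pulled along -x. z up.
- gate (a joint): How far the gate slide is pulled out, m: 0 shut, 0.072 where the scribed black line across the slide lies at the front edge of the aluminium bridge (the mark, funnel wide open), 0.092 the end stop past it. It slides level and is pulled shut by springs: about 2.5 N at the start, 6.5 N at the mark.
- gate_grip (a point): black upright knob on the outer end of the gate slide: 18 mm across, 39 mm high with a 23 mm cap; this point is on its axis half-way up, 19 mm above the knob's foot, 128 mm above the worktop, 124 mm from the funnel's axis when shut; axes as the stand's (pull along -x). It moves with the slide.
- jar: open glass jar, 93 mm across, 88 mm high, standing on the stand's foot under the funnel; origin at the centre of its underside, z up. It stays where it is.
- pepper_mill: brown wooden pepper mill, 58 mm across, 160 mm high, a bystander; origin under its centre
- salt_shaker: salt shaker, 44 mm across, 90 mm high, a bystander; origin under its centre
- jam_jar: jam jar with lid, 70 mm across, 101 mm high, a bystander; origin under its centre
- egg_box: pulp egg box, 117 x 155 x 71 mm, a bystander behind the stand; origin under its centre
- mug_2: mug, 87 x 123 x 96 mm, a bystander; origin under its centre
- shopping_pad: shopping pad, 148 x 110 x 16 mm, a bystander; origin under its centre
- olive_oil: tall olive oil bottle, 60 mm wide, 273 mm high, a bystander; origin under its centre
- kitchen_roll: kitchen roll, 97 mm across, 225 mm high, a bystander; origin under its centre

How it is judged:
By the outcome, as a careful person would: the job done as asked, in the order asked, and still so for the second after the job is handed in, while the arm keeps its last pose, push and grip.
It also fails if it takes over 67 s, if anything falls off the work surface, if the arm or the gripper's body presses on something with over 40 N, if the wrist force passes 120 N, or if a joint passes its speed limit or range.

## Working session

There is one attempt and no reset: what is moved stays moved. The work goes in short steps, Python scripts to look and compute and a shell command to move; the robot and the scene stay as the last step left them, time stands still between calls to the robot, and variables do not carry over. Pictures are saved under pics/ and viewed, at most 10 in all, crops included, and the job is handed in when it is done.

```bash
mkdir -p pics
cat > h.py <<'E'
import numpy as np, cv2
from workcell import manip, camera
from scipy.spatial.transform import Rotation as R
def snap(n,f=None):
    c=camera(n)
    if f: cv2.imwrite('pics/'+f,c['pixels'][:,:,::-1])
    return c
def world(c):
    """HxWx3 world points from depth (pinhole)"""
    z=c['z_map']; v,u=np.mgrid[:z.shape[0],:z.shape[1]]
    P=np.stack([(u-c['cx'])/c['fx']*z,(v-c['cy'])/c['fy']*z,z],-1)
    E=c['extrinsics']; return (P-E[:3,3])@E[:3,:3]
E
python3 - <<'E'
from h import *
a=snap('scene','s1.png');b=snap('side','d1.png')
for c in (a,b): print(c['fx'],c['cx'],c['cy'],np.round(c['extrinsics'],3).tolist())
np.savez('a.npz',W=world(a),Z=a['z_map'],p=a['pixels']);np.savez('b.npz',W=world(b),Z=b['z_map'],p=b['pixels'])
o=manip.get_obs();print(o)
E
```

```text
455.2247721754858 250.10310478521566 185.83117702575123 [[-0.869, -0.494, -0.005, 0.465], [-0.292, 0.522, -0.802, 0.246], [0.399, -0.695, -0.598, 1.578], [0.0, 0.0, 0.0, 1.0]]
482.4687747709595 248.42397474671765 191.99458883026483 [[-0.999, -0.049, 0.001, 0.547], [-0.035, 0.696, -0.717, 0.101], [0.034, -0.717, -0.697, 1.636], [0.0, 0.0, 0.0, 1.0]]
{'clock': 0.1, 'joint_pos': array([-1.31464099,  0.33280549, -0.06469396,  1.46087242,  0.02158124,
        1.34989405, -0.08851193]), 'joint_velocities': array([-0.00033008, -0.00174411, -0.001368  , -0.00190088, -0.00013855,
       -0.00056138,  0.00031297]), 'tau': array([ 1.99617076e-03, -6.26753139e+01,  4.92131012e-02, -3.92422986e+01,
        1.63209555e-02,  7.10622378e-03, -4.41663440e-05]), 'position': array([0.17190396, 0.6006361 , 0.30319019]), 'ee_rot': array([ 1.38927923e-01,  9.90302287e-01, -6.38774446e-04, -6.82786234e-05]), 'ft_force': array([-0.15823929,  0.21331247, -0.28298998]), 'torque': array([ 0.00769459,  0.02867291, -0.02053739]), 'grasp_force': 0.0, 'grip_width': 1.0002205627755385}
```

View pics/s1.png

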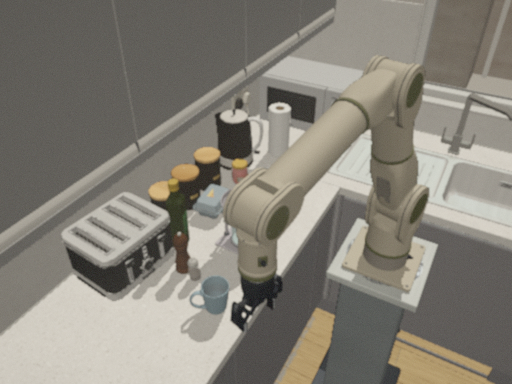

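View pics/d1.png

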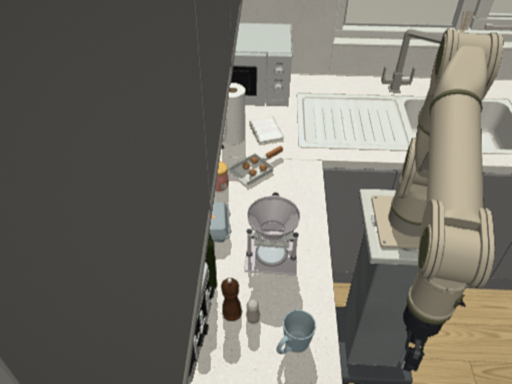

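The side view shows the tray at about (255,168) with its handle at (275,153), and the funnel at (273,215). The mug, mill and salt shaker stand nearer. In the scene view the arm hides the stand.

Run:
```python
from h import *
d=np.load('b.npz');W,p=d['W'],d['p']
cv2.imwrite('pics/d1c.png',cv2.resize(p[105:365,190:345,::-1],None,fx=2.3*2/2*1,fy=2.3,interpolation=cv2.INTER_CUBIC) if 0 else cv2.resize(p[110:290,195:335,::-1],(620,600)[:2] and (466,600),interpolation=cv2.INTER_CUBIC))
hsv=cv2.cvtColor(p,cv2.COLOR_RGB2HSV)
roi=np.zeros(p.shape[:2],bool);roi[140:190,225:290]=1
m=roi&(hsv[...,1]>120)
n,l,s,c=cv2.connectedComponentsWithStats(m.astype(np.uint8))
for i in range(1,n):
    if s[i,4]>8: q=W[l==i]; print('blob',c[i].round(1),s[i,4],np.median(q,0).round(3),q.min(0).round(3),q.max(0).round(3))
# handle pca
for (u,v) in [(275,197),(275,200),(248,205),(298,205),(273,185),(255,215),(273,240),(273,253),(250,230),(232,290),(253,310),(298,330),(265,130),(235,110),(222,175),(217,220),(275,153),(283,149),(267,157),(245,183),(320,250),(330,300)]: print(u,v,W[v,u].round(3))
```

```text
blob [274.1 151.8] 68 [ 0.465 -0.304  0.039] [ 0.438 -0.331  0.025] [ 0.491 -0.276  0.049]
blob [254.1 159.7] 27 [ 0.54  -0.27   0.024] [ 0.528 -0.284  0.011] [ 0.551 -0.257  0.032]
blob [245.9 165.2] 23 [ 0.568 -0.234  0.026] [ 0.561 -0.244  0.013] [ 0.576 -0.227  0.032]
blob [225.4 168.8] 17 [ 0.635 -0.126  0.1  ] [ 0.632 -0.154  0.083] [ 0.638 -0.117  0.106]
blob [262.8 167.1] 23 [ 0.505 -0.227  0.026] [ 0.497 -0.236  0.018] [ 0.516 -0.216  0.034]
blob [252.1 172. ] 22 [ 0.544 -0.198  0.025] [ 0.533 -0.208  0.017] [ 0.552 -0.189  0.036]
275 197 [0.463 0.082 0.177]
275 200 [0.463 0.088 0.169]
248 205 [ 0.552 -0.049  0.003]
298 205 [ 0.376 -0.062 -0.002]
273 185 [ 0.465 -0.161 -0.002]
255 215 [0.521 0.14  0.155]
273 240 [0.465 0.198 0.112]
273 253 [0.463 0.203 0.057]
250 230 [0.535 0.174 0.125]
232 290 [0.572 0.399 0.14 ]
253 310 [0.515 0.414 0.072]
298 330 [0.39  0.434 0.013]
265 130 [ 0.503 -0.474  0.012]
235 110 [ 0.618 -0.389  0.165]
222 175 [ 0.645 -0.11   0.085]
217 220 [0.644 0.089 0.071]
275 153 [ 0.461 -0.301  0.034]
283 149 [ 0.428 -0.37  -0.001]
267 157 [ 0.491 -0.273  0.037]
245 183 [ 0.568 -0.149  0.014]
320 250 [ 0.311  0.135 -0.003]
330 300 [0.293 0.325 0.001]
```

View pics/d1c.png

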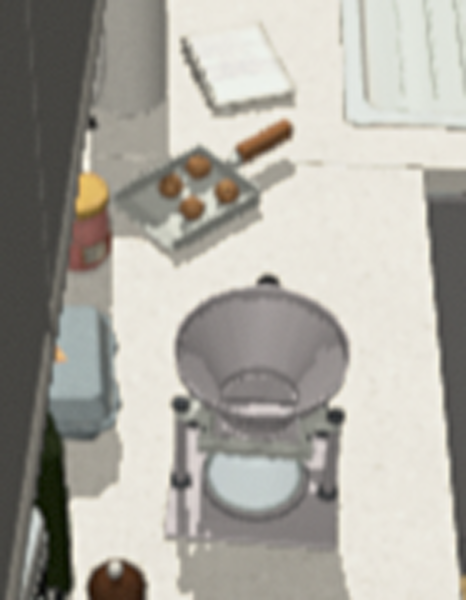

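The crop shows the tray with four nuts and its handle towards the upper right. The gate knob peeks out behind the funnel at crop (267,282), which is full-image (275,195), so the gate pulls along about world −y. The pad stands behind the tray. Next come the handle axis, the rim circle and the knob.

Run:
```python
from h import *
d=np.load('b.npz');W,p=d['W'],d['p']
hsv=cv2.cvtColor(p,cv2.COLOR_RGB2HSV)
m=np.zeros(p.shape[:2],bool);m[140:165,262:290]=1
m&=(hsv[...,1]>120)
q=W[m];q=q[q[:,2]>.032];c=q.mean(0);v=np.linalg.svd(q[:,:2]-c[:2])[2][0];v*=np.sign(v[1]);print('handle',c.round(4),v,np.degrees(np.arctan2(v[1],v[0])),np.percentile((q[:,:2]-c[:2])@v,[0,100]))
# tray points
m=np.zeros(p.shape[:2],bool);m[148:195,222:280]=1
m&=(W[...,2]>.008)&(W[...,2]<.05)&(W[...,0]<.62)&(W[...,1]>-.34)
t=W[m];print(cv2.minAreaRect((t[:,:2]*1000).astype(np.float32)))
# rim
m=np.zeros(p.shape[:2],bool);m[185:245,235:310]=1
r=W[m&(W[...,2]>.176)&(W[...,2]<.2)]
A=np.c_[2*r[:,:2],np.ones(len(r))];
for _ in range(3):
    s=np.linalg.lstsq(A,(r[:,:2]**2).sum(1),rcond=None)[0];R0=np.sqrt(s[2]+s[0]**2+s[1]**2);e=np.hypot(*(r[:,:2]-s[:2]).T)-R0;k=abs(e)<.01;r=r[k];A=A[k]
print('rim',s[:2],R0,len(r),r[:,2].mean())
m=np.zeros(p.shape[:2],bool);m[186:200,262:290]=1
k=W[m&(p.max(-1)<70)];print('knob',k.round(3).tolist())
o=manip.get_obs();print(R.from_quat(o['ee_rot']).as_matrix().round(3).tolist())
```

```text
handle [ 0.4648 -0.3034  0.04  ] [0.73258098 0.68067989] 42.89679458157987 [-0.03335813  0.03808816]
((533.0648803710938, -229.39199829101562), (210.06312561035156, 173.56573486328125), 89.36426544189453)
rim [0.46768342 0.16164363] 0.07617279296186884 332 0.18305581291222878
knob [[0.462, 0.037, 0.15], [0.459, 0.034, 0.147], [0.465, 0.038, 0.146], [0.462, 0.037, 0.145], [0.459, 0.041, 0.149], [0.456, 0.042, 0.151]]
[[-0.961, 0.275, -0.0], [0.275, 0.961, -0.001], [-0.0, -0.001, -1.0]]
```

```bash
cat > t.py <<'E'
import sys
from h import *
# shift (mm, tool axes) and twist to bring GRASP point (54 mm ahead) to x y z with tool-y azimuth (deg)
x,y,z,a=map(float,sys.argv[1:5])
o=manip.get_obs();M=R.from_quat(o['ee_rot']).as_matrix()
s=M.T@(np.array([x,y,z+.054])-o['position'])*1000
t=np.radians((np.degrees(np.arctan2(M[1,1],M[0,1]))-a+180)%360-180)
print('shift',s.round(1),'twist',t.round(3),'tilt',M[:,2].round(3),'q',o['joint_pos'].round(2),'F',o['ft_force'].round(1),'clk',o['clock'])
E
python3 -m creep '[[[-40,-14,0],0.12],[[-80,-28,0],0.24],[[-118,-42,0],0.36],[[-157,-55,0],0.48],[[-196,-69,0],0.6]]'; python3 t.py .43 .30 .25 0
```

```text
clock: 0.52
position: [0.3428, 0.4791, 0.3037]
ee_rot: [0.428, 0.904, -0.0, -0.0]
ft_force: [0.2, 0.4, -0.2]
grip_width: 1.001
grasp_force: 0.0
shift [-193.8  -46.    -0.3] twist 0.686 tilt [-0. -0. -1.] q [-1.12  0.25  0.12  1.57 -0.03  1.33 -0.32] F [ 0.2  0.4 -0.2] clk 0.5167
```

```bash
python3 -m creep '[[[-39,-9,0],0.12],[[-78,-18,0],0.24],[[-116,-28,0],0.36],[[-155,-37,0],0.48],[[-194,-46,0],0.6]]' | head -2; python3 t.py .46 .10 .25 -10
```

```text
clock: 0.93
position: [0.4301, 0.2999, 0.3037]
shift [-201.8   12.5   -0.3] twist 0.261 tilt [-0.  0. -1.] q [-0.96  0.1   0.29  1.74 -0.03  1.3  -0.58] F [ 0.9  1.3 -0.9] clk 0.9333
```

```bash
python3 -m creep '[[[-40,2,0],0.05],[[-81,5,0],0.1],[[-121,7,0],0.16],[[-161,10,0],0.21],[[-202,12,0],0.26]]' | head -2; python3 t.py .47 -.10 .25 -25
```

```text
clock: 1.35
position: [0.4601, 0.1, 0.3037]
shift [-195.4   43.7   -0.4] twist 0.266 tilt [-0.  0. -1.] q [-0.78 -0.03  0.46  1.87  0.01  1.3  -0.49] F [ 0.4  0.  -0.9] clk 1.35
```

```bash
python3 -m creep '[[[-40,30,0],0.05],[[-80,30,0],0.1],[[-120,30,0],0.16],[[-160,35,0],0.21],[[-195,44,0],0.26]]' | head -2; python3 t.py .4665 -.302 .15 -47
```

```text
clock: 1.77
position: [0.4698, -0.1004, 0.3039]
shift [-184.6   81.4   99.7] twist 0.389 tilt [-0.     0.001 -1.   ] q [-0.57 -0.02  0.68  1.86  0.01  1.3  -0.32] F [ 1.2  0.8 -0. ] clk 1.7667
```

```bash
python3 -m creep '[[[-37,16,0],0.08],[[-74,33,0],0.16],[[-111,49,0],0.24],[[-148,65,0],0.32],[[-185,81,20],0.39]]' | head -2;  python3 -m creep '[[[0,0,10],0],[[0,0,20],0],[[0,0,20],0]]'|head -2
python3 - <<'E'
from h import *
snap('wrist','w1.png');c=snap('side','d2.png');W=world(c);p=c['pixels']
s=snap('scene','s2.png')
cv2.imwrite('pics/j.png',np.hstack([cv2.resize(s['pixels'][60:320,130:350,::-1],(400,472)),cv2.resize(cv2.imread('pics/w1.png'),(400,300)).__class__ is None or np.vstack([cv2.resize(cv2.imread('pics/w1.png'),(400,300)),cv2.resize(c['pixels'][120:210,210:330,::-1],(400,172+0))])]))
E
python3 t.py .4665 -.302 .031 -47
```

```text
clock: 2.18
position: [0.4686, -0.2996, 0.2879]
clock: 2.43
position: [0.4675, -0.2957, 0.263]
shift [ -6.3   3.3 180.8] twist 0.005 tilt [ 0.001  0.001 -1.   ] q [-0.27  0.26  0.89  1.74 -0.22  1.24 -0.15] F [0.7 0.3 0.8] clk 2.5833
```

View pics/j.png

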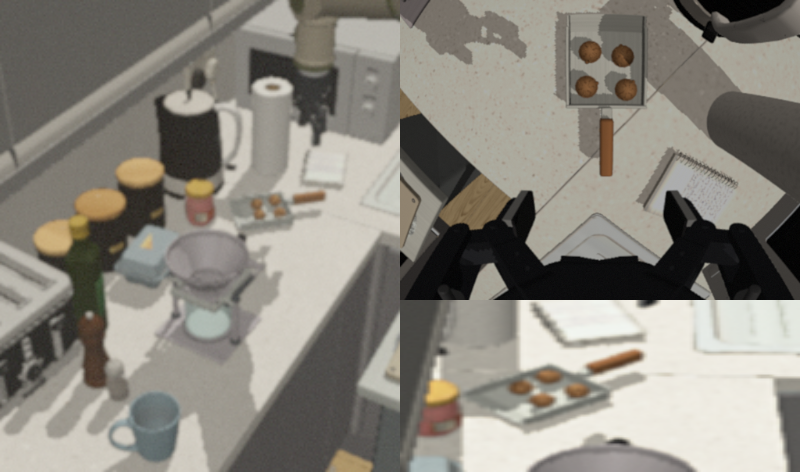

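The wrist view shows the handle at composite (606,147), almost aligned with the tool. I'll measure it by fisheye rays onto the handle-top plane.

```bash
cat >> h.py <<'E'
def wray(c,uv,z):
    """fisheye pixels -> world points on the plane at height z"""
    uv=np.asarray(uv,float);d=np.c_[(uv[:,0]-c['cx'])/c['fx'],(uv[:,1]-c['cy'])/c['fy']]
    th=np.linalg.norm(d,axis=1);k=np.sinc(th/np.pi)
    r=np.c_[d*k[:,None],np.cos(th)];E=c['extrinsics'];r=r@E[:3,:3];o=-E[:3,:3].T@E[:3,3]
    return o+r*((z-o[2])/r[:,2])[:,None]
E
python3 - <<'E'
from h import *
c=snap('wrist');p=c['pixels'];hsv=cv2.cvtColor(p,cv2.COLOR_RGB2HSV)
m=((hsv[...,1]>110)&(p[...,0]>70)).astype(np.uint8);m[:140]=0;m[240:]=0;m[:,:230]=0;m[:,300:]=0
n,l,s,ce=cv2.connectedComponentsWithStats(m);i=1+np.argmax(s[1:,4])
v,u=np.nonzero(l==i);P=wray(c,np.c_[u,v],.040)[:,:2]
(cx,cy),wh,an=cv2.minAreaRect((P*1000).astype(np.float32));print(s[i],cx,cy,wh,an)
E
```

```text
[ 255  153   16   73 1104] 466.0198974609375 -310.08941650390625 (78.67823791503906, 15.639057159423828) 43.306671142578125
```

```bash
python3 t.py .466 -.308 .10 -46.7;  python3 -m creep '[[[0,6,37],0],[[0,8,74],0],[[0,8,111],0],[[0,8,111],0],[[0,8,111],0]]'|head -2
python3 - <<'E'
from h import *
c=snap('wrist');p=c['pixels'];hsv=cv2.cvtColor(p,cv2.COLOR_RGB2HSV)
m=((hsv[...,1]>110)&(p[...,0]>70)).astype(np.uint8);m[:140]=0;m[330:]=0;m[:,:200]=0;m[:,330:]=0
n,l,s,ce=cv2.connectedComponentsWithStats(m);i=1+np.argmax(s[1:,4])
v,u=np.nonzero(l==i);P=wray(c,np.c_[u,v],.040)[:,:2]
(cx,cy),wh,an=cv2.minAreaRect((P*1000).astype(np.float32));print(s[i],cx,cy,wh,an)
E
python3 t.py .466 -.308 .031 -46.7
```

```text
shift [-10.7   7.1 112.1] twist -0.0 tilt [ 0.001  0.001 -1.   ] q [-0.27  0.26  0.89  1.74 -0.22  1.24 -0.15] F [ 0.1  0.2 -0.3] clk 2.6333
clock: 3.05
position: [0.4734, -0.3018, 0.1545]
[ 243  181   26  103 2443] 465.3767395019531 -310.359375 (78.5905532836914, 16.740013122558594) 42.76950454711914
shift [-9.7 -1.7 71.2] twist -0.002 tilt [ 0.001 -0.    -1.   ] q [-0.18  0.42  0.82  1.83 -0.36  1.04 -0.04] F [ 1.  -0.7  1.9] clk 3.1
```

```bash
python3 -m creep '[[[-6,0,20],0],[[-11,0,45],0],[[-11,0,69],0],[[-11,0,70],0],[[-11,0,70],0]]'; python3 -m creep '[[[0,0,0],0],[[0,0,0],0],[[0,0,0],0],[[0,0,0],0],[[0,0,0],0]]' 0 120;python3 -m creep '[[[0,0,0],0],[[0,0,0],0],[[0,0,0],0]]' 0 120; python3 t.py .4655 -.310 .031 -46.7
```

```text
clock: 3.52
position: [0.4664, -0.3103, 0.0862]
ee_rot: [0.93, 0.368, 0.001, 0.0]
ft_force: [-0.7, 0.1, 0.8]
grip_width: 1.006
grasp_force: 0.0
clock: 3.93
position: [0.4659, -0.3101, 0.085]
ee_rot: [0.93, 0.368, 0.0, 0.0]
ft_force: [0.3, -0.7, -0.2]
grip_width: 0.3
grasp_force: 0.0
clock: 4.18
position: [0.4657, -0.3101, 0.0848]
ee_rot: [0.93, 0.368, 0.0, -0.0]
ft_force: [-2.1, 0.9, 6.1]
grip_width: 0.19
grasp_force: 116.9
shift [-0.1 -0.2 -0.2] twist -0.003 tilt [ 0.  0. -1.] q [-0.11  0.52  0.75  1.88 -0.45  0.91  0.04] F [-2.1  0.9  6.1] clk 4.1833
```

```bash
python3 -m creep '[[[0,0,-4],0],[[0,0,-10],0],[[0,0,-18],0],[[0,0,-26],0],[[0,0,-30],0]]'
python3 - <<'E'
from h import *
c=snap('side');p=c['pixels'];W=world(c);w=snap('wrist')['pixels']
cv2.imwrite('pics/l1.png',np.hstack([cv2.resize(p[120:210,210:330,::-1],(400,300)),cv2.resize(w[...,::-1],(400,300))]))
hsv=cv2.cvtColor(p,cv2.COLOR_RGB2HSV);m=(hsv[...,1]>120).astype(np.uint8);m[:140]=0;m[190:]=0;m[:,:232]=0;m[:,290:]=0
n,l,s,ce=cv2.connectedComponentsWithStats(m)
for i in range(1,n):
    if s[i,4]>8:q=W[l==i];print(s[i,4],np.median(q,0).round(3))
E
```

```text
clock: 4.6
position: [0.4658, -0.3104, 0.1158]
ee_rot: [0.93, 0.368, 0.0, 0.0]
ft_force: [0.2, 0.1, -2.0]
grip_width: 0.193
grasp_force: 117.4
29 [ 0.481 -0.292  0.072]
25 [ 0.54  -0.269  0.055]
24 [ 0.57  -0.234  0.055]
21 [ 0.505 -0.228  0.055]
25 [ 0.544 -0.198  0.055]
```

View pics/l1.png

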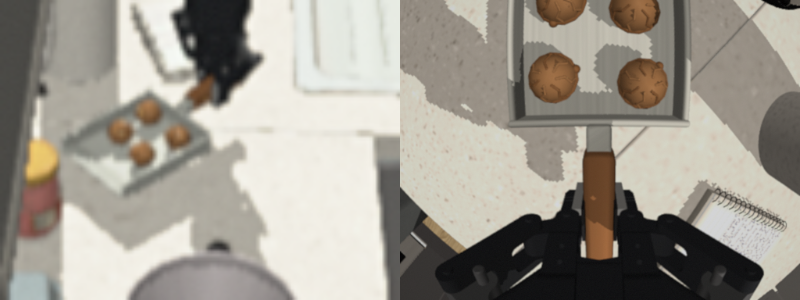

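All four nuts rose 30 mm with the tray level, so the 120 N grip holds. I'll carry it gently up and over.

```bash
python3 -m creep '[[[0,0,-5],0],[[0,0,-14],0],[[0,0,-26],0],[[0,0,-40],0],[[0,0,-56],0]]'|head -2; python3 -m creep '[[[0,0,-16],0],[[0,0,-32],0],[[0,0,-48],-0.01],[[0,0,-64],-0.03],[[0,0,-80],-0.06]]'|head -2;python3 -m creep '[[[0,0,-16],-0.04],[[0,0,-32],-0.08],[[0,0,-48],-0.12],[[0,0,-64],-0.16],[[0,0,-78],-0.2]]'|head -2; python3 -m creep '[[[0,0,-12],-0.04],[[0,0,-22],-0.08],[[0,0,-30],-0.12],[[0,0,-36],-0.16],[[0,0,-40],-0.2]]'|head -2;python3 -m creep '[[[0,0,-2],-0.04],[[0,0,-4],-0.08],[[0,0,-4],-0.12],[[0,0,-4],-0.15],[[0,0,-4],-0.17]]';python3 t.py .468 -.015 .328 0
```

```text
clock: 5.12
position: [0.4652, -0.3101, 0.1715]
clock: 5.53
position: [0.4652, -0.3103, 0.2521]
clock: 5.95
position: [0.4651, -0.3105, 0.3304]
clock: 6.37
position: [0.4651, -0.3105, 0.3701]
clock: 6.78
position: [0.465, -0.3104, 0.3733]
ee_rot: [0.77, 0.638, 0.0, 0.0]
ft_force: [0.7, -0.1, -1.1]
grip_width: 0.193
grasp_force: 117.5
shift [290.8 -52.1  -8.8] twist -0.187 tilt [ 0.001 -0.    -1.   ] q [-0.21  0.19  0.83  1.57 -0.14  1.45  0.44] F [ 0.7 -0.1 -1.1] clk 6.7833
```

```bash
python3 -m creep '[[[4,-1,0],-0.01],[[12,-2,-1],-0.03],[[24,-4,-2],-0.05],[[38,-7,-3],-0.07],[[54,-10,-4],-0.09]]'|head -2; python3 t.py .468 -.015 .328 0
```

```text
clock: 7.2
position: [0.4656, -0.2538, 0.3766]
shift [238.  -20.6  -5.4] twist -0.096 tilt [-0.  0. -1.] q [-0.31  0.09  0.78  1.63 -0.06  1.45  0.38] F [ 0.3 -0.6 -1.9] clk 7.2
```

```bash
python3 -m creep '[[[17,-2,-1],-0.02],[[34,-3,-2],-0.04],[[51,-5,-3],-0.06],[[68,-6,-4],-0.08],[[85,-8,-5],-0.096]]'|head -2; python3 -m creep '[[[17,0,0],0],[[34,0,0],0],[[50,0,0],0],[[66,0,0],0],[[81,0,0],0]]'|head -2;python3 -m creep '[[[13,0,0],0],[[25,0,0],0],[[35,0,0],0],[[43,0,0],0],[[50,0,0],0]]'|head -2;python3 -m creep '[[[5,0,0],0],[[9,0,0],0],[[12,0,0],0],[[14,0,0],0],[[14,0,0],0]]'|head -2; python3 t.py .468 -.015 .328 0
python3 - <<'E'
from h import *
c=snap('side');p=c['pixels'];w=snap('wrist')['pixels'];s=snap('scene')['pixels']
cv2.imwrite('pics/l2.png',np.hstack([cv2.resize(p[110:290,200:340,::-1],(340,437)),np.vstack([cv2.resize(w[:200,:,::-1],(400,156)),cv2.resize(s[120:305,150:380,::-1],(400,281))])]))
E
```

```text
clock: 7.62
position: [0.466, -0.1678, 0.3817]
clock: 8.03
position: [0.466, -0.0869, 0.3816]
clock: 8.45
position: [0.4662, -0.0378, 0.3815]
clock: 8.87
position: [0.4664, -0.0247, 0.3813]
shift [ 9.7  1.6 -0.7] twist -0.002 tilt [-0.  0. -1.] q [-0.56 -0.09  0.49  1.75  0.04  1.46 -0.08] F [-0.2  0.2 -2.4] clk 8.8667
```

View pics/l2.png

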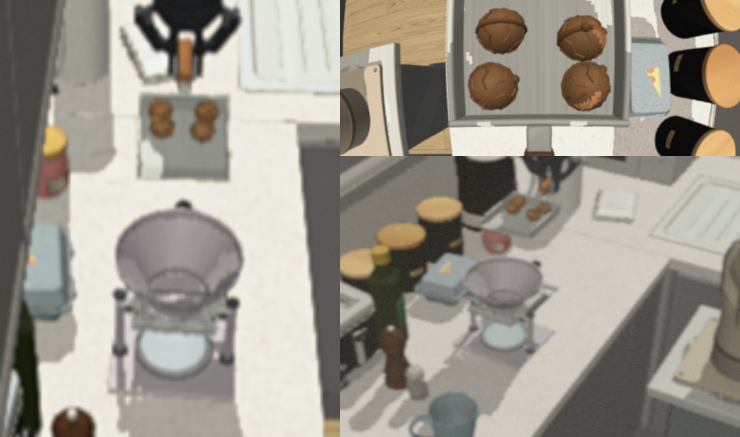

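All four nuts are still in the tray: side crop (150–215,105–135) and wrist view. I'll check the lip against the funnel by depth.

Run:
```python
from h import *
c=snap('side');p=c['pixels'];W=world(c)
for v in range(166,188,3): print(v,W[v,275].round(3),W[v,262].round(3))
# rim refit incl whole ring
m=np.zeros(p.shape[:2],bool);m[186:245,235:310]=1
r=W[m&(abs(W[...,2]-.185)<.006)][:,:2]
for _ in range(4):
    A=np.c_[2*r,np.ones(len(r))];s=np.linalg.lstsq(A,(r**2).sum(1),rcond=None)[0];R0=np.sqrt(s[2]+s[0]**2+s[1]**2);e=np.hypot(*(r-s[:2]).T)-R0;r=r[abs(e)<.006]
print(s[:2],R0,len(r),r.min(0),r.max(0))
```

```text
166 [0.468 0.075 0.296] [0.505 0.083 0.301]
169 [0.468 0.091 0.298] [0.505 0.094 0.299]
172 [0.467 0.106 0.3  ] [0.504 0.109 0.3  ]
175 [0.467 0.121 0.302] [0.504 0.12  0.299]
178 [0.467 0.13  0.299] [0.504 0.137 0.303]
181 [0.467 0.143 0.299] [0.503 0.151 0.305]
184 [ 0.458 -0.157  0.007] [ 0.506 -0.161  0.001]
187 [ 0.458 -0.148  0.   ] [ 0.505 -0.144  0.002]
[0.46778806 0.16161692] 0.0763079186119852 258 [0.38950139 0.08217829] [0.544794  0.2390841]
```

The lip is at y≈0.157, z≈0.305 and the funnel centre at (0.468,0.162). I'll loosen the grip stepwise so the tray pivots down in the pads.

```bash
cat > tilt.py <<'E'
from h import *
c=snap('side');W=world(c);q=np.vstack([W[140:260,u] for u in (273,275,277)])
q=q[(q[:,2]>.19)&(q[:,1]>.03)&(q[:,1]<.2)&(abs(q[:,0]-.467)<.02)]
f=q[(q[:,2]<.4)];k=np.polyfit(f[:,1],f[:,2],1) if len(f)>5 else [0,0]
print('tilt',np.degrees(np.arctan(-k[0])).round(1),len(f),'lip y/z',f[:,1].max().round(3),f[:,2].min().round(3))
E
for f in 1; do python3 tilt.py; python3 -m creep '[[[0,0,0],0],[[0,0,0],0]]' 0 60|tail -2; python3 tilt.py; python3 -m creep '[[[0,0,0],0],[[0,0,0],0]]' 0 40|tail -2; python3 tilt.py; done
```

```text
tilt 0.1 90 lip y/z 0.157 0.294
grip_width: 0.191
grasp_force: 117.5
tilt 1.5 91 lip y/z 0.16 0.294
grip_width: 0.191
grasp_force: 117.5
tilt 0.0 89 lip y/z 0.16 0.294
```

```bash
python3 -m creep '[[[0,0,0],0],[[0,0,0],0],[[0,0,0],0]]' 0.15 20|tail -2; python3 tilt.py
```

```text
grip_width: 0.193
grasp_force: 117.5
tilt 1.4 95 lip y/z 0.159 0.295
```

```bash
python3 -m creep '[[[0,0,0],0]]' 0.185 20|tail -2; python3 -m creep '[[[0,0,0],0]]' 0.19 20|tail -2;  python3 tilt.py;  python3 -m creep '[[[0,0,0],0]]' 0.193 20|tail -2;  python3 tilt.py
```

```text
grip_width: 0.191
grasp_force: 117.5
grip_width: 0.196
grasp_force: 95.3
tilt -0.5 89 lip y/z 0.159 0.295
grip_width: 0.198
grasp_force: 81.7
tilt 0.3 87 lip y/z 0.157 0.295
```

```bash
for i in 1; do python3 -m creep '[[[0,0,0],0]]' 0.196 20|tail -2; python3 -m creep '[[[0,0,0],0]]' 0.199 20|tail -2;  python3 tilt.py;  python3 -m creep '[[[0,0,0],0]]' 0.201 20|tail -2;  python3 tilt.py; done
```

```text
grip_width: 0.197
grasp_force: 67.9
grip_width: 0.201
grasp_force: 54.2
tilt 0.2 92 lip y/z 0.16 0.295
grip_width: 0.208
grasp_force: 45.0
tilt -1.2 88 lip y/z 0.159 0.297
```

```bash
python3 -m creep '[[[0,0,0],0]]' 0.203 20|tail -2; python3 tilt.py; python3 -m creep '[[[0,0,0],0]]' 0.205 20|tail -2;  python3 tilt.py
```

```text
grip_width: 0.206
grasp_force: 35.8
tilt 1.4 92 lip y/z 0.16 0.295
grip_width: 0.205
grasp_force: 26.6
tilt 0.3 90 lip y/z 0.159 0.294
```

```bash
python3 -m creep '[[[0,0,0],0]]' 0.206 20|tail -1; python3 tilt.py; python3 -m creep '[[[0,0,0],0]]' 0.207 20|tail -1;  python3 tilt.py; python3 -m creep '[[[0,0,0],0]]' 0.2075 20|tail -1;  python3 tilt.py
```

```text
grasp_force: 21.9
tilt 1.0 93 lip y/z 0.159 0.296
grasp_force: 17.3
tilt 0.4 89 lip y/z 0.157 0.296
grasp_force: 15.0
tilt 0.3 88 lip y/z 0.158 0.295
```

```bash
python3 -m creep '[[[0,0,0],0]]' 0.208 20|tail -1; python3 tilt.py; python3 -m creep '[[[0,0,0],0]]' 0.2085 20|tail -1;  python3 tilt.py
```

```text
grasp_force: 12.6
tilt 0.6 89 lip y/z 0.156 0.294
grasp_force: 10.3
tilt 4.7 95 lip y/z 0.155 0.282
```

```bash
python3 -m creep '[[[0,0,0],0]]'|tail -1; python3 tilt.py; python3 -m creep '[[[0,0,0],0]]'|tail -1;  python3 tilt.py
```

```text
grasp_force: 10.4
tilt 21.8 99 lip y/z 0.13 0.229
grasp_force: 10.9
tilt 29.5 79 lip y/z 0.127 0.192
```

```bash
python3 -m creep '[[[0,0,0],0],[[0,0,0],0]]'|tail -1; python3 tilt.py; python3 t.py .468 -.015 .328 0
python3 - <<'E'
from h import *
c=snap('side');p=c['pixels'];w=snap('wrist')['pixels'];s=snap('scene')['pixels']
cv2.imwrite('pics/l3.png',np.hstack([cv2.resize(p[110:290,200:340,::-1],(380,489)),np.vstack([cv2.resize(w[:220,:,::-1],(400,172)),cv2.resize(s[120:305,150:380,::-1],(400,317))])]))
E
```

```text
grasp_force: 10.9
tilt 36.6 74 lip y/z 0.097 0.19
shift [ 9.8  1.5 -0.6] twist -0.002 tilt [ 0.  0. -1.] q [-0.56 -0.09  0.49  1.75  0.04  1.46 -0.08] F [-0.1 -0.  -1.7] clk 11.9667
```

View pics/l3.png

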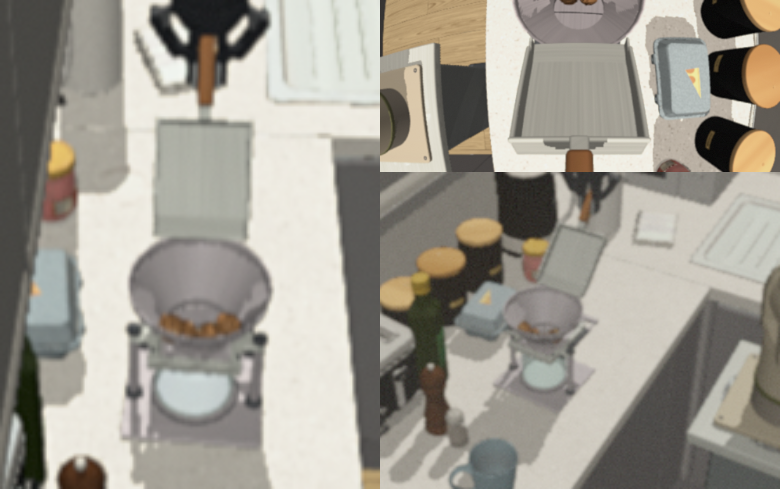

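The nuts lie in the funnel, side crop (160–240,325), and the tray is empty and hanging at about 37–40° by the rim. I'll firm the grip, lift and carry the tray back.

```bash
python3 -m creep '[[[0,0,0],0],[[0,0,0],0],[[0,0,-3],0],[[0,0,-12],0],[[0,0,-24],0]]' 0.19 60|tail -1; python3 -m creep '[[[-5,0,-14],0],[[-12,0,-26],0],[[-22,0,-34],0],[[-36,0,-38],0],[[-52,0,-40],0]]' |head -2; python3 tilt.py; python3 t.py .4655 -.310 .30 -46.7
```

```text
grasp_force: 50.9
clock: 12.95
position: [0.4664, -0.0778, 0.4467]
tilt 19.4 15 lip y/z 0.046 0.252
shift [-228.3    0.6   93.1] twist 0.809 tilt [ 0.002 -0.001 -1.   ] q [-0.52 -0.09  0.56  1.62  0.05  1.6   0.03] F [-1.7 -3.2 -2.1] clk 13.0
```

```bash
python3 -m creep '[[[-25,0,4],0.04],[[-50,0,8],0.1],[[-75,0,12],0.16],[[-100,0,18],0.22],[[-125,0,24],0.28]]' |head -2; python3 -m creep '[[[-25,-7,6],0.08],[[-48,-14,12],0.16],[[-68,-19,18],0.24],[[-84,-24,26],0.32],[[-94,-27,34],0.4]]'|head -2; python3 t.py .4655 -.310 .30 -46.7
```

```text
clock: 13.42
position: [0.4656, -0.2038, 0.4218]
clock: 13.83
position: [0.4122, -0.2873, 0.3877]
shift [16.3 55.6 33.8] twist 0.126 tilt [ 0.001 -0.    -1.   ] q [-0.28 -0.01  0.81  1.68  0.01  1.47 -0.16] F [ 0.4 -0.1 -1.7] clk 13.8333
```

```bash
python3 -m creep '[[[3,12,7],0.03],[[7,25,14],0.06],[[11,38,22],0.09],[[14,50,30],0.126],[[16,56,34],0.126]]' |head -2; python3 -m creep '[[[0,0,25],0],[[0,0,50],0],[[0,0,75],0],[[0,0,100],0],[[0,0,120],0]]'; python3 t.py .4655 -.310 .031 -46.7
python3 - <<'E'
from h import *
W=world(snap('side'));q=W[120:215,215:300].reshape(-1,3);h=np.array([.728,.686])
s=(q[:,:2]-[.4655,-.31])@h;l=(q[:,:2]-[.4655,-.31])@[-.686,.728]
for a in range(60,200,15):
    k=(abs(s-a/1000)<.007)&(abs(l)<.03)&(q[:,2]>.006);print(a,k.sum(),np.median(q[k,2]).round(3) if k.any() else '')
E
```

```text
clock: 14.25
position: [0.4682, -0.3081, 0.3526]
clock: 14.67
position: [0.4669, -0.3076, 0.2321]
ee_rot: [0.928, 0.373, -0.0, -0.0]
ft_force: [0.8, 0.6, -2.4]
grip_width: 0.205
grasp_force: 51.1
shift [ -2.7   0.9 147.1] twist 0.008 tilt [-0.001  0.    -1.   ] q [-0.18  0.3   0.81  1.77 -0.24  1.18 -0.11] F [ 0.8  0.6 -2.4] clk 14.6667
60 63 0.086
75 68 0.072
90 65 0.059
105 59 0.048
120 41 0.042
135 2 0.008
150 1 0.007
165 3 0.007
180 1 0.007
195 4 0.008
```

```bash
python3 -m creep '[[[-2,1,8],0.008],[[-2,1,16],0.008],[[-2,1,24],0.008],[[-2,1,32],0.008],[[-2,1,40],0.008]]' 0.205 20|tail -4; python3 -m creep '[[[0,0,7],0],[[0,0,14],0],[[0,0,21],0],[[0,0,28],0],[[0,0,35],0]]' 0.207|tail -4;  python3 -m creep '[[[0,0,7],0],[[0,0,14],0],[[0,0,21],0],[[0,0,28],0],[[0,0,35],0]]'|tail -4;python3 t.py .4655 -.310 .031 -46.7
```

```text
ee_rot: [0.93, 0.369, 0.0, 0.0]
ft_force: [-6.7, -5.4, 12.3]
grip_width: 0.208
grasp_force: 29.4
ee_rot: [0.93, 0.368, 0.0, 0.0]
ft_force: [-1.4, -1.9, 2.8]
grip_width: 0.209
grasp_force: 17.3
ee_rot: [0.93, 0.369, -0.0, -0.0]
ft_force: [-1.8, -1.7, 2.0]
grip_width: 0.202
grasp_force: 16.6
shift [-1.3 -0.4 37.5] twist -0.001 tilt [-0.  0. -1.] q [-0.11  0.45  0.74  1.86 -0.36  0.97 -0.02] F [-1.8 -1.7  2. ] clk 15.9667
```

```bash
python3 -m creep '[[[0,0,7],0],[[0,0,14],0],[[0,0,21],0],[[0,0,27],0],[[0,0,31],0]]'|tail -4; python3 -m creep '[[[0,0,2],0],[[0,0,4],0],[[0,0,4],0]]'|tail -4
cat > flat.py <<'E'
from h import *
W=world(snap('side'));q=W[120:215,215:300].reshape(-1,3);h=np.array([.728,.686])
s=(q[:,:2]-[.4655,-.31])@h;l=(q[:,:2]-[.4655,-.31])@[-.686,.728]
for a in range(30,200,15):
    k=(abs(s-a/1000)<.007)&(abs(l)<.03)&(q[:,2]>-.02);print(a,k.sum(),np.median(q[k,2]).round(3) if k.any() else '',end='; ')
E
python3 flat.py;python3 t.py .4655 -.310 .031 -46.7
```

```text
ee_rot: [0.93, 0.368, -0.0, -0.0]
ft_force: [-1.5, -2.1, 1.1]
grip_width: 0.21
grasp_force: 16.3
ee_rot: [0.93, 0.369, -0.0, -0.0]
ft_force: [-1.0, -1.2, -0.4]
grip_width: 0.207
grasp_force: 16.2
30 129 0.167; 45 78 0.043; 60 64 0.009; 75 38 0.005; 90 41 0.005; 105 37 0.004; 120 36 0.004; 135 41 0.004; 150 41 0.006; 165 33 0.006; 180 55 0.004; 195 43 0.001; shift [-1.3 -0.5  3.3] twist -0.001 tilt [-0.  0. -1.] q [-0.08  0.5   0.71  1.88 -0.41  0.91  0.01] F [-0.3 -0.3 -0.7] clk 16.6833
```

```bash
python3 -m creep '[[[0,0,1],0],[[0,0,2],0],[[0,0,3],0],[[0,0,4],0],[[0,0,4],0]]'|tail -4; python3 -m creep '[[[0,0,0],0],[[0,0,0],0],[[0,0,0],0],[[0,0,0],0],[[0,0,0],0]]' 0.6|tail -4; python3 -m creep '[[[0,0,-15],0],[[0,0,-40],0],[[0,0,-80],0],[[0,0,-120],0],[[0,0,-160],0]]' |head -2; python3 flat.py; python3 t.py .461 .038 .23 0
```

```text
ee_rot: [0.93, 0.368, -0.0, 0.0]
ft_force: [-5.5, -1.9, 6.2]
grip_width: 0.209
grasp_force: 17.3
ee_rot: [0.93, 0.369, 0.0, -0.0]
ft_force: [0.0, -0.4, -0.1]
grip_width: 0.601
grasp_force: 0.0
clock: 17.93
position: [0.4663, -0.3095, 0.2459]
30 30 0.031; 45 33 0.027; 60 74 0.008; 75 37 0.003; 90 36 0.004; 105 44 0.003; 120 40 0.004; 135 35 0.004; 150 38 0.005; 165 31 0.007; 180 60 0.005; 195 43 0.001; shift [ 233.9 -259.8  -31.5] twist -0.817 tilt [ 0.008 -0.003 -1.   ] q [-0.19  0.28  0.83  1.74 -0.22  1.21 -0.12] F [ 2.9 -3.9  7.8] clk 17.9833
```

```bash
python3 -m creep '[[[25,-27,-20],-0.1],[[50,-54,-30],-0.2],[[75,-81,-32],-0.3],[[100,-108,-32],-0.4],[[125,-135,-32],-0.5]]' |head -2; python3 t.py .461 -.02 .23 0
```

```text
clock: 18.4
position: [0.4651, -0.1239, 0.2768]
shift [ 97.7 -35.7  -7.1] twist -0.311 tilt [ 0.001  0.    -1.   ] q [-0.49  0.01  0.67  1.9  -0.01  1.24 -0.13] F [ 0.6  0.1 -0.7] clk 18.4
```

```bash
python3 -m creep '[[[20,-7,-2],-0.08],[[40,-14,-4],-0.16],[[60,-21,-7],-0.24],[[80,-28,-7],-0.31],[[98,-36,-7],-0.31]]' |head -2; python3 -m creep '[[[0,0,0],0],[[0,0,0],0]]' |head -2
python3 - <<'E'
from h import *
c=snap('wrist','k1.png');p=c['pixels'];o=manip.get_obs();print(o['position'],c['fx'],c['cx'],c['cy'])
g=cv2.cvtColor(p,cv2.COLOR_RGB2GRAY)
n,l,s,ce=cv2.connectedComponentsWithStats((g<45).astype(np.uint8))
for i in range(1,n):
    if s[i,4]>60: print(s[i],wray(c,[ce[i]],.148).round(4))
E
python3 t.py .461 .038 .133 0
```

```text
clock: 18.82
position: [0.4616, -0.0197, 0.2834]
clock: 18.98
position: [0.4615, -0.0202, 0.2832]
[ 0.4615386  -0.02124372  0.28320817] 297.3186396354542 254.75481839834862 192.69620048137665
[265   0  21  10 106] [[0.477  0.1272 0.148 ]]
[ 446    0   66   45 2538] [[0.6565 0.1453 0.148 ]]
[ 466   61   46   83 3195] [[0.6666 0.0743 0.148 ]]
[  47   84   69  126 6477] [[0.3262 0.0364 0.148 ]]
[238 114  30  31 700] [[0.4616 0.038  0.148 ]]
[ 435  164   77  103 4871] [[ 0.6642 -0.0215  0.148 ]]
[   22   237   490   147 38002] [[ 0.4838 -0.1477  0.148 ]]
[378 243  12  28 146] [[ 0.5712 -0.0645  0.148 ]]
shift [59.2 -0.8 96.2] twist -0.005 tilt [-0. -0. -1.] q [-0.6  -0.05  0.54  1.93  0.03  1.26 -0.07] F [-0.1 -0.7  0.2] clk 19.0333
```

View pics/k1.png

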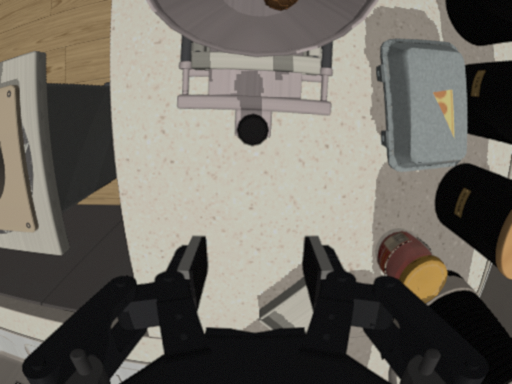

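The wrist view shows the knob at (253,129), which maps to (0.4616,0.038), matching 124 mm from the funnel axis. The guide frame behind it is turned about 2.5°.

```bash
python3 t.py .4615 .036 .133 -2.8; python3 -m creep '[[[20,-1,0],0.04],[[40,-1,10],0.04],[[57,-1,30],0.04],[[57,-1,50],0.04],[[57,-1,60],0.04]]'|head -2;  python3 t.py .4615 .036 .134 -2.8
```

```text
shift [57.3 -0.3 96.2] twist 0.043 tilt [-0. -0. -1.] q [-0.6  -0.05  0.54  1.93  0.03  1.26 -0.07] F [-0.1 -0.7  0.2] clk 19.0333
clock: 19.45
position: [0.4602, 0.0356, 0.2213]
shift [ 0.5  1.3 33.3] twist 0.003 tilt [-0.002 -0.001 -1.   ] q [-0.65  0.03  0.49  2.   -0.01  1.12 -0.21] F [-0.1  0.1 -0.2] clk 19.45
```

```bash
python3 -m creep '[[[0,1,12],0],[[0,1,24],0],[[0,1,32],0],[[0,1,32],0]]'|tail -5;  python3 -m creep '[[[0,0,0],0],[[0,0,0],0],[[0,0,0],0],[[0,0,0],0],[[0,0,0],0]]' 0 70|tail -3; python3 t.py .4615 .036 .134 -2.8
```

```text
position: [0.4613, 0.0346, 0.1901]
ee_rot: [0.724, 0.69, -0.001, -0.0]
ft_force: [-0.3, 0.6, -0.3]
grip_width: 0.6
grasp_force: 0.0
ft_force: [-15.7, -1.8, 14.7]
grip_width: 0.229
grasp_force: 67.8
shift [0.6 1.1 4.1] twist 0.003 tilt [-0.004  0.    -1.   ] q [-0.65  0.07  0.49  2.03 -0.04  1.05 -0.18] F [-15.7  -1.8  14.7] clk 20.2
```

```bash
python3 -m creep '[[[0,-0.5,-1],0],[[0,-1,-2],0],[[0,-1,-3],0],[[0,-1,-3],0]]'|tail -5; python3 t.py .4615 .036 .134 -2.8
```

```text
position: [0.4599, 0.0356, 0.1929]
ee_rot: [0.723, 0.691, -0.001, -0.0]
ft_force: [3.3, 0.4, -23.0]
grip_width: 0.229
grasp_force: 70.0
shift [0.5 1.6 4.9] twist 0.003 tilt [-0.002 -0.001 -1.   ] q [-0.65  0.06  0.49  2.04 -0.03  1.05 -0.19] F [  3.3   0.4 -23. ] clk 20.5333
```

```bash
python3 -m creep '[[[0,0,1],0],[[0,0,1.8],0],[[0,0,1.8],0]]'|tail -5; python3 -m creep '[[[-2,0,0],0],[[-5,0,0],0],[[-9,0,0],0],[[-14,0,0],0],[[-19,0,0],0]]';python3 -m creep '[[[-5,0,0],0],[[-10,0,0],0],[[-15,0,0],0],[[-18,0,0],0],[[-21,0,0],0]]'; python3 t.py .4599 .0356 .134 -2.8
```

```text
position: [0.4601, 0.0355, 0.1925]
ee_rot: [0.723, 0.691, -0.001, -0.001]
ft_force: [-6.7, -1.3, -5.9]
grip_width: 0.227
grasp_force: 71.4
clock: 21.2
position: [0.4592, 0.0176, 0.1926]
ee_rot: [0.723, 0.691, -0.0, -0.001]
ft_force: [-6.1, 4.2, -7.0]
grip_width: 0.227
grasp_force: 71.4
clock: 21.62
position: [0.4582, -0.0032, 0.1925]
ee_rot: [0.723, 0.691, -0.0, -0.001]
ft_force: [-6.5, 5.1, -6.2]
grip_width: 0.23
grasp_force: 71.4
shift [38.9 -0.   4.6] twist 0.004 tilt [-0.002  0.002 -1.   ] q [-0.6   0.06  0.53  2.04 -0.03  1.05 -0.1 ] F [-6.5  5.1 -6.2] clk 21.6167
```

```bash
python3 -m creep '[[[-5,0,0],0],[[-10,0,0],0],[[-15,0,0],0],[[-20,0,0],0],[[-24,0,0],0]]'|tail -4;python3 -m creep '[[[-3,0,0],0],[[-6,0,0],0],[[-8,0,0],0],[[-8.5,0,0],0],[[-8.5,0,0],0]]'; python3 t.py .4599 .0356 .134 -2.8
python3 - <<'E'
from h import *
w=snap('wrist')['pixels'];c=snap('side');p=c['pixels'];s=snap('scene')['pixels']
cv2.imwrite('pics/g1.png',np.hstack([np.vstack([cv2.resize(w[60:230,150:370,::-1],(500,386)),cv2.resize(w[:,:,::-1],(285,214))[:,:285].repeat(1,0) if 0 else cv2.resize(s[130:250,190:330,::-1],(500,214))]),cv2.resize(p[150:290,220:320,::-1],(300,600))]))
W=world(c);k=W[186:200,262:290]
E
```

```text
ee_rot: [0.723, 0.691, -0.0, -0.002]
ft_force: [-7.9, 7.3, -5.2]
grip_width: 0.224
grasp_force: 71.5
clock: 22.45
position: [0.4566, -0.0354, 0.1925]
ee_rot: [0.723, 0.691, -0.0, -0.002]
ft_force: [-7.4, 6.4, -3.9]
grip_width: 0.227
grasp_force: 71.5
shift [71.1  0.1  4.6] twist 0.004 tilt [-0.003  0.002 -1.   ] q [-0.56  0.05  0.56  2.05 -0.04  1.05 -0.03] F [-7.4  6.4 -3.9] clk 22.45
```

View pics/g1.png

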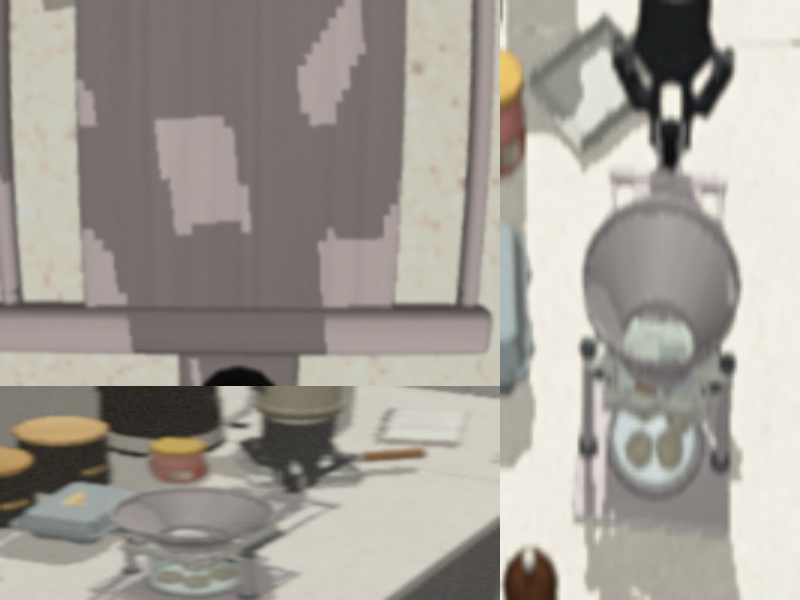

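The nuts are in the jar (side crop (655,450)) and the funnel is empty. The line lies above this crop, so the last picture goes to that part.

Run:
```python
from h import *
c=snap('wrist');w=c['pixels']
cv2.imwrite('pics/g2.png',cv2.resize(w[0:100,160:360,::-1],(800,400),interpolation=cv2.INTER_CUBIC))
g=cv2.cvtColor(w,cv2.COLOR_RGB2GRAY)
print([(r,int(np.median(g[r,235:285])),int(np.median(g[r,200:230]))) for r in range(0,75)])
P=wray(c,[[260,r] for r in range(0,75,5)],.109);print(P.round(3)[:,1])
```

```text
[(0, 124, 125), (1, 123, 124), (2, 124, 123), (3, 126, 124), (4, 127, 125), (5, 128, 127), (6, 128, 128), (7, 127, 127), (8, 126, 126), (9, 125, 125), (10, 125, 125), (11, 124, 125), (12, 123, 125), (13, 123, 124), (14, 123, 123), (15, 123, 123), (16, 122, 124), (17, 117, 122), (18, 102, 113), (19, 85, 97), (20, 65, 79), (21, 50, 61), (22, 46, 47), (23, 75, 49), (24, 108, 87), (25, 115, 110), (26, 115, 115), (27, 115, 115), (28, 115, 115), (29, 115, 114), (30, 115, 114), (31, 115, 115), (32, 115, 115), (33, 115, 115), (34, 115, 115), (35, 115, 115), (36, 115, 115), (37, 115, 115), (38, 115, 115), (39, 115, 115), (40, 115, 115), (41, 115, 115), (42, 115, 115), (43, 115, 115), (44, 115, 115), (45, 115, 116), (46, 115, 115), (47, 115, 115), (48, 115, 115), (49, 115, 114), (50, 115, 115), (51, 115, 115), (52, 115, 115), (53, 115, 115), (54, 115, 115), (55, 115, 115), (56, 115, 115), (57, 115, 115), (58, 115, 115), (59, 115, 115), (60, 115, 115), (61, 115, 115), (62, 115, 115), (63, 115, 115), (64, 115, 115), (65, 115, 115), (66, 115, 115), (67, 115, 115), (68, 115, 115), (69, 115, 115), (70, 115, 115), (71, 115, 116), (72, 115, 115), (73, 115, 115), (74, 115, 115)]
[0.097 0.094 0.091 0.088 0.085 0.083 0.08  0.077 0.074 0.072 0.069 0.066
 0.064 0.061 0.058]
```

View pics/g2.png

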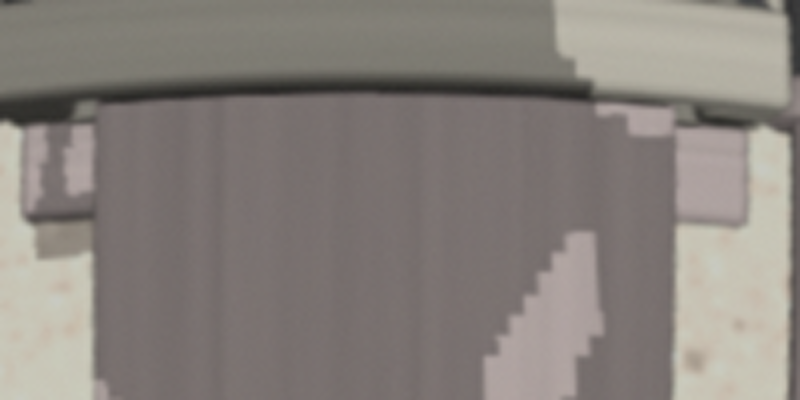

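```bash
cat > pr.py <<'E'
from h import *
c=snap('wrist');g=cv2.cvtColor(c['pixels'],cv2.COLOR_RGB2GRAY)
print(np.median(g[10:34,235:285],axis=1).astype(int).tolist(),np.median(g[10:34,200:225],axis=1).astype(int).tolist(),np.median(g[10:34,290:303],axis=1).astype(int).tolist())
E
python3 -m creep '[[[-1,0,0],0],[[-1,0,0],0],[[-1,0,0],0]]'|tail -3; python3 pr.py;python3 -m creep '[[[-1,0,0],0],[[-1,0,0],0],[[-1,0,0],0]]'|tail -3; python3 pr.py;  python3 t.py .4599 .0356 .134 -2.8
```

```text
ft_force: [-7.3, 6.9, -4.1]
grip_width: 0.229
grasp_force: 71.5
[124, 123, 123, 123, 123, 119, 105, 88, 69, 54, 44, 26, 34, 75, 108, 115, 115, 115, 115, 115, 115, 115, 115, 115] [125, 124, 124, 124, 124, 123, 118, 104, 85, 65, 51, 39, 23, 41, 84, 109, 115, 114, 114, 114, 114, 114, 115, 114] [124, 123, 123, 123, 122, 122, 120, 107, 90, 71, 54, 43, 27, 34, 75, 109, 115, 116, 115, 115, 115, 115, 115, 115]
ft_force: [-7.3, 5.6, -4.5]
grip_width: 0.23
grasp_force: 71.5
[123, 123, 123, 120, 108, 91, 71, 57, 74, 101, 92, 46, 33, 75, 108, 115, 115, 115, 115, 115, 115, 115, 115, 115] [123, 123, 124, 123, 120, 106, 88, 69, 59, 76, 97, 75, 34, 40, 84, 110, 114, 114, 114, 114, 114, 114, 114, 114] [123, 123, 122, 122, 119, 110, 93, 74, 56, 71, 102, 95, 49, 32, 74, 109, 116, 116, 115, 115, 116, 115, 115, 115]
shift [72.9  0.1  4.6] twist 0.004 tilt [-0.003  0.002 -1.   ] q [-0.56  0.05  0.56  2.05 -0.04  1.05 -0.02] F [-7.   7.1 -4.7] clk 23.25
```

```bash
python3 -m creep '[[[0.7,0,0],0],[[0.7,0,0],0],[[0.7,0,0],0],[[0.7,0,0],0],[[0.7,0,0],0]]'|tail -3; python3 pr.py; python3 t.py .4599 .0356 .134 -2.8
python3 - <<'E'
from h import *
c=snap('side');p=c['pixels'];W=world(c);hsv=cv2.cvtColor(p,cv2.COLOR_RGB2HSV)
m=((hsv[...,0]<25)&(hsv[...,1]>60)).astype(np.uint8);m[:195]=0;m[275:]=0;m[:,:240]=0;m[:,310:]=0
n,l,s,ce=cv2.connectedComponentsWithStats(m)
for i in range(1,n):
    if s[i,4]>4:print(s[i],np.median(W[l==i],0).round(3))
E
```

```text
ft_force: [-6.9, 6.6, -4.6]
grip_width: 0.229
grasp_force: 71.5
[123, 123, 123, 123, 121, 114, 99, 81, 62, 55, 54, 31, 34, 74, 108, 115, 115, 115, 115, 115, 115, 115, 114, 115] [125, 124, 123, 123, 124, 122, 113, 97, 79, 60, 54, 47, 27, 42, 84, 110, 114, 114, 114, 114, 113, 114, 114, 114] [124, 123, 123, 122, 121, 121, 117, 102, 84, 64, 54, 51, 30, 30, 66, 107, 116, 115, 116, 115, 115, 115, 115, 115]
shift [72.1  0.1  4.7] twist 0.004 tilt [-0.003  0.002 -1.   ] q [-0.56  0.05  0.56  2.05 -0.04  1.05 -0.03] F [-7.9  6.9 -4.9] clk 23.7167
```

Run:
```python
from h import *
for n_,b in (('side',(195,275,240,310)),('scene',(180,255,200,280))):
    c=snap(n_);p=c['pixels'].astype(int);W=world(c)
    m=((p[...,0]-p[...,2])>18).astype(np.uint8);r=np.zeros_like(m);r[b[0]:b[1],b[2]:b[3]]=1;m&=r
    n,l,s,ce=cv2.connectedComponentsWithStats(m)
    for i in range(1,n):
        if s[i,4]>3:print(n_,s[i],np.median(p[l==i],0),np.median(W[l==i],0).round(3))
    if n_=='side':
        for row in m[235:270,255:295]: print(''.join('.#'[v] for v in row))
    else:
        for row in m[215:250,205:265]: print(''.join('.#'[v] for v in row))
```

```text
side [294 228   3   4   5] [228. 222. 208.] [0.39  0.058 0.001]
side [265 239   5   3  10] [121.5 111.5  98.5] [0.484 0.172 0.077]
side [297 241   1   6   6] [218.  213.  198.5] [0.384 0.117 0.001]
side [273 248   9  10  45] [134. 130. 112.] [0.451 0.202 0.055]
side [297 251   4  12  13] [221. 215. 199.] [ 0.377  0.168 -0.   ]
side [263 252   6   6  29] [135. 133. 113.] [0.484 0.202 0.046]
side [244 271   4   2   4] [211. 206. 191.] [ 0.545  0.234 -0.002]
........................................
........................................
........................................
........................................
...........#............................
..........####..........................
..........#####.........................
........................................
........................................
........................................
........................................
........................................
........................................
.......................##...............
.......................####.............
.......................##
[... 2569 characters left out ...]
#.##...####..................
.....................................#####..................
.....................................#####..................
.......................................###..................
.......................................##...................
............................................................
............................................................
............................................................
............................................................
............................................................
............................................................
............................................................
```

```bash
python3 -c "
from workcell import manip
print(manip.hand_in())"
```

```text
the job is handed in; nothing more can be done
None
```

I poured all four walnuts into the shut funnel, set the tray back flat on the worktop, and handed in holding the gate open at the scribed line (72 mm measured, about 24 s used). The nuts dropped and the funnel looked empty. I could make out three nuts low in the jar and a fourth apparently resting on them below the jar's rim, but could not see that one as clearly.

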